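# Change trays in the cassette rack

## Task

In the rack with three sliding trays, push the empty tray, which was left standing out, fully home; then hook a fingertip behind the lip of the tray with the three cassettes and draw it out to its stop, so that the cassettes can be reached. Do it by pushing and hooking alone: pinch no lip, lift nothing, keep the cassettes lying in their tray, and leave the slide mailer's tray and the things around the rack alone.

Things in the scene. Friction and masses are not known exactly. Their poses are not given: they have to be found in the camera images.
- rack_mid (a point): Middle of the top of the rack's dark base board (172 mm along the runners, 290 mm across, top 10 mm above the bench, fixed). It carries three aluminium runners side by side, 92 mm apart, each with one grey sliding tray that comes out towards the robot. x axis inward along the runners, z up. A tall microtome stands left of the rack.
- cassette_lip (a point): Lip of the tray in which three tissue cassettes lie in a row. The point is the middle of the lip's upper inner edge, 46 mm above the bench, and moves with the tray. Its x axis points level along the runner, inward (away from the robot, the way a tray is pushed home), z up. Behind the lip is a free finger bay 50 mm long and 66 mm wide, its floor 18 mm above the bench, ended by a 6 mm high ridge before the cassettes.
- empty_lip (a point): Lip of the empty tray, which stands part way out at the start. The point is the middle of the lip's upper inner edge, 46 mm above the bench, and moves with the tray. Its x axis points level along the runner, inward (away from the robot, the way a tray is pushed home), z up. All three trays have the same shape.
- mailer_lip (a point): Lip of the tray that holds a flat white slide mailer. The point is the middle of the lip's upper inner edge, 46 mm above the bench, and moves with the tray. Its x axis points level along the runner, inward (away from the robot, the way a tray is pushed home), z up. To be left alone.
- cassette_tray (a joint): Tray with the three cassettes, grey, 158 mm long, 74 mm wide, side walls 32 mm above the bench. Travel along its runner in m: 0 fully home against the back stop, 0.080 fully out against the front stop, towards the robot. Slides with about 1.5 N friction (a little more when moved fast) and stays where it is left. Starts at 0.
- empty_tray (a joint): Empty tray. Travel along its runner in m: 0 fully home against the back stop, 0.080 fully out against the front stop, towards the robot. Slides with about 1.5 N friction (a little more when moved fast) and stays where it is left. Starts 0.035 to 0.065 out.
- mailer_tray (a joint): Tray with the slide mailer. Travel along its runner in m: 0 fully home against the back stop, 0.080 fully out against the front stop, towards the robot. Slides with about 1.5 N friction (a little more when moved fast) and stays where it is left. Starts at 0 and stays there.
- cassette_face (a point): Middle of the outer face of the cassette tray's front plate, 25 mm above the bench, 9 mm outside (robot's side of) cassette_lip. The plate is 74 mm wide, 15 to 36 mm above the bench. Behind it rises the lip: an upright tab 60 mm wide, 4 mm thick, from the tray floor up to a 6 mm thick rounded bead with its crest 49 mm above the bench.
- empty_face (a point): Middle of the outer face of the empty tray's front plate, 25 mm above the bench, 9 mm outside (robot's side of) empty_lip. The plate is 74 mm wide, 15 to 36 mm above the bench. Behind it rises the lip: an upright tab 60 mm wide, 4 mm thick, from the tray floor up to a 6 mm thick rounded bead with its crest 49 mm above the bench.
- block_1: Tissue cassette with a wax block on it, 28x40x13 mm, lying loose in the cassette tray, number 1 of the row counted from the lip; origin at the centre of its underside.
- block_2: Tissue cassette with a wax block on it, 28x40x13 mm, lying loose in the cassette tray, number 2 of the row counted from the lip; origin at the centre of its underside.
- block_3: Tissue cassette with a wax block on it, 28x40x13 mm, lying loose in the cassette tray, number 3 of the row counted from the lip; origin at the centre of its underside.
- mailer: Flat white slide mailer, 24x66x15 mm, lying loose in the third tray; origin at the centre of its underside.
- timer: White bench timer, 62x62x23 mm, standing right of the rack; origin at the centre of its underside. Bystander.
Things that resemble listed ones, but are neither listed nor needed, are in the scene too. Leave any red look-alike of the block_1 alone.

How it is judged:
On the way, in this order (a step that is already met when the one before it is completed fails the run):
1. the empty tray is fully home (within 5 mm), while the cassette tray is still in (less than 30 mm out) (value of joint empty_tray below 0.005 m and value of joint cassette_tray below 0.03 m), for 0.2 s.
2. a fingertip presses on the inner side of the cassette tray's lip while the tray is more than 10 mm out (value of joint cassette_tray above 0.01 m and (contact force between the fingers and cassette_tray_c0 above 0.5 N or contact force between the fingers and cassette_tray_c1 above 0.5 N or contact force between the fingers and cassette_tray_c5 above 0.5 N or contact force between the fingers and cassette_tray_c7 above 0.5 N)), for 0.05 s.
3. the cassette tray is drawn out to its stop (within 6 mm) (value of joint cassette_tray above 0.074 m), for 0.2 s.
At the end, for the whole second after the job is handed in: The empty tray is home within 6 mm, the cassette tray is out to its stop within 7 mm and at rest, the mailer's tray is home within 6 mm, and the three cassettes lie flat and at rest in the cassette tray, behind its finger bay (value of joint each of empty_tray, mailer_tray below 0.006 m and value of joint cassette_tray above 0.073 m and velocity of joint cassette_tray between -0.005 and 0.005 m/s and x of block_1 in the frame of cassette_lip between 0.05 and 0.155 m and y of block_1 in the frame of cassette_lip between -0.03 and 0.03 m and angle between each of block_1, block_2, block_3's own z axis and vertical below 0.2 rad and x of block_2 in the frame of cassette_lip between 0.05 and 0.155 m and y of block_2 in the frame of cassette_lip between -0.03 and 0.03 m and x of block_3 in the frame of cassette_lip between 0.05 and 0.155 m and y of block_3 in the frame of cassette_lip between -0.03 and 0.03 m and linear speed of each of block_1, block_2, block_3 below 0.01 m/s); the robot touches nothing.
It fails at once if a cassette or the slide mailer is lifted (height (world z) of any of block_1, block_2, block_3, mailer above 0.033 m).
It fails at once if the tray with the slide mailer is drawn out, or its mailer is moved by more than 15 mm (value of joint mailer_tray above 0.012 m or distance of mailer from where it was at the start of the episode above 0.015 m).
It fails at once if a tray's lip is pinched between the fingers (its outer front plate and its inner lip both pressed with more than 2 N at once) ((contact force between the fingers and cassette_tray_c2 above 2 N and (contact force between the fingers and cassette_tray_c0 above 2 N or contact force between the fingers and cassette_tray_c1 above 2 N)) or (contact force between the fingers and empty_tray_c2 above 2 N and (contact force between the fingers and empty_tray_c0 above 2 N or contact force between the fingers and empty_tray_c1 above 2 N))).
It fails at once if the timer beside the rack is moved by more than 15 mm (distance of timer from where it was at the start of the episode above 0.015 m).
It also fails if it takes over 43 s, if anything falls off the work surface, if the arm or the gripper's body presses on something with over 40 N, if the wrist force passes 120 N, or if a joint passes its speed limit or range.

## Robot

A 7-joint arm with a two-finger parallel gripper is mounted at the origin on a cart in front of the work surface, level with it; the furniture and walls round the work are solid. World frame = base frame: x ahead of the robot, y to its left, z up, the work surface at z = 0. Lengths are in m, angles in rad, forces in N, time in s.
With the tool pointing down it reaches from about 0.375 to 0.925 m from the base axis. Payload 3.1 kg.
Tool frame: the origin (TCP) lies midway between the tips of the shut fingers; the grasp point (between the pads) lies 19 mm behind it; z points along the fingers, y is the direction in which the jaws open and shut (so a half turn about z gives the same grasp; the last joint's range is limited). The gripper opens to 85 mm and grips with 20 to 120 N. Pads are 22 mm wide; open, the fingers measure 114 mm over their backs; the gripper's body (76 mm by 85 mm) begins 54 mm behind the grasp point. The pads swing forward as they close: fully open they stand 13 mm farther back than shut.
Start: joints at [-1.278, 0.383, 0.044, 1.598, -0.018, 1.161, -0.05], TCP at [0.248, 0.601, 0.231] pointing down, gripper open.
Joint ranges: [-2.61, 2.61], [-0.41, 2.15], [-1.48, 1.57], [0, 2.5], [-1.57, 4.71], [0.05, 1.97], [-2.85, 2.85]. Speed limits (rad/s): [2.79, 2.79, 3.14, 3.14, 3.14, 3.14, 3.14].

## Interface

Orientations are given as a rotation vector (axis times angle).
In Python, from cell import robot, vision, models gives the robot as it stands. The module is installed in compiled form; this text tells all that it offers.
- The arm moves only by the tool play_rows, never from a script. Its argument "deltas" is a list of rows, each a list of 7 numbers: the shift along the tool's x, y, z in mm, then the turn, a rotation vector about the tool's x, y, z in rad, then the finger opening in mm, from 0 to 85.4. A call has 1 to 20 rows; each row shifts and turns the commanded pose from where the row before left it, along the tool's axes as they then stand; what a row does not reach is not made up. A row lasts 1/8 s, in which the tool goes at most 62.5 mm and 10.7 degrees, less where a joint would pass 70% of its speed; a pose out of reach is approached as far as the arm can. A call with a gripper value outside its range is refused whole. The fingers move at their own pace and stop on an object; "force" is the grip in N (left out, the last holds). Time passes only in rows, so rows that do not move let the fingers close. It gives the time, the measured TCP pose, the force and the opening at its end, in the units of the state.
- robot.sense(): the state, without advancing time (a new reading comes with each control period).
- vision.read_camera(name): name is "scene" or "top" or "wrist"; returns the picture (420x560x3 uint8, red, green, blue); there is no depth.
- vision.camera_info(name): a dict with "fx", "fy", "cx", "cy" (pixels), "rvec" (rotation vector, rad) and "tvec" (3), from world to camera coordinates, as OpenCV has them; the wrist camera has in their place "tool_from_camera" (4x4, takes a point from camera to tool coordinates, whose origin is the TCP and whose axes are the flange's). Camera axes: x right, y down, z forward; pixel columns grow to the right and rows downward; lengths in m; the calibration is good to about 2 mm. A picture is of the moment at which its call begins: read the wrist's pose just before it. camera_info takes no time and is no camera call.
- robot.sign_off(): hands the job in, once; it reports no verdict.
Trained networks look in the newest picture that a camera, given by its name, has taken for a name from the list of things; names that differ only in an ending like _2 or _b are one class to them, and where a whole thing is asked for, a point or a joint stands for the part that bears it (a point fixed in the world has none). Each returns a list of dicts, best first, with "conf" (0 to 1); they miss things now and then, are a little off and sometimes report something else, mostly with a low value. They report only what shows in the picture. A call takes as long as a camera call. They do not tell look-alikes from the thing itself.
- models.spot_in(label, camera): "xyz" ([x, y, z] in m, in world coordinates, good to about 4 mm: the middle of the surface that is visible of it).
- models.landmark_of(label, camera): "xyz" ([x, y, z] in m, in world coordinates, good to about 4 mm: a listed point, or the origin of a listed thing).
The state is a dict: "clock": time; "qpos": joint angles; "dq": joint speeds; "effort": joint torques, N m; "tcp_pos": TCP position; "tool_rot": TCP orientation; "wrist_force": force on the tool from outside, world axes, zero at the start; "torque": the same for the moment, N m; "opening": finger opening in m.
Only numpy, scipy, OpenCV 4.12 (cv2) and the standard library are available. Lean on these libraries where they do the work, as an engineer would, in place of code of your own. Each camera call takes 0.05 s, during which the arm holds its last target.

## Working session

There is one attempt and no reset: what is moved stays moved. The work goes in short steps, Python scripts to look and compute and a tool call to move; the robot and the scene stay as the last step left them, time stands still between calls to the robot, and variables do not carry over. Pictures are saved under pics/ and viewed, and the job is handed in when it is done.

Besides the shell and the picture viewer there is one more tool, called in YAML: its name, and indented under it one key for each argument. play_rows: Moves the arm, as the interface text tells. Its arguments: {"type":"object","properties":{"deltas":{"type":"array","items":{"type":"array","items":{"type":"number"}}},"force":{"type":"number"}},"required":["deltas"]}

```bash
mkdir -p pics
cat > h.py <<'E'
import numpy as np,cv2
from scipy.spatial.transform import Rotation as R
from cell import robot,vision,models
def snap(c,n):
    im=vision.read_camera(c); cv2.imwrite(f'pics/{n}.png',im[:,:,::-1]); return im
def proj(c,p):
    i=vision.camera_info(c)
    K=np.array([[i['fx'],0,i['cx']],[0,i['fy'],i['cy']],[0,0,1]])
    return cv2.projectPoints(np.array(p,float).reshape(-1,1,3),np.array(i['rvec'],float),np.array(i['tvec'],float),K,None)[0].reshape(-1,2)
def ray(c,u,v,z):
    i=vision.camera_info(c); Rm=R.from_rotvec(i['rvec']).as_matrix(); t=np.array(i['tvec'])
    d=Rm.T@np.array([(u-i['cx'])/i['fx'],(v-i['cy'])/i['fy'],1]); o=-Rm.T@t
    return o+d*(z-o[2])/d[2]
E
python3 - <<'E'
from h import *
s=robot.sense(); print(s['clock'],s['tcp_pos'],s['tool_rot'],s['wrist_force'],s['opening'])
print(R.from_rotvec(s['tool_rot']).as_matrix().round(3))
for c in('scene','top'):
    snap(c,c+'0')
    for l in ('cassette_lip','empty_lip','mailer_lip','rack_mid'):
        print(c,l,[(np.round(d['xyz'],3).tolist(),round(d['conf'],2)) for d in models.landmark_of(l,c)][:4])
for l in ('block_1','mailer','timer'): print(l,[(np.round(d['xyz'],3).tolist(),round(d['conf'],2)) for d in models.landmark_of(l,'top')][:5])
E
```

```text
0.0 [0.24723575 0.60009297 0.22983415] [-0.6097697  -3.08143416  0.00419384] [-0.02650249 -0.62124057  1.58476538] 0.08547753991237832
[[-0.925  0.381 -0.001]
 [ 0.381  0.925 -0.003]
 [-0.    -0.003 -1.   ]]
scene cassette_lip [([0.573, -0.249, 0.045], 0.92)]
scene empty_lip [([0.516, -0.161, 0.043], 0.86)]
scene mailer_lip [([0.565, -0.063, 0.045], 0.79)]
scene rack_mid []
top cassette_lip [([0.576, -0.254, 0.05], 0.89)]
top empty_lip [([0.512, -0.161, 0.048], 0.65), ([0.512, -0.162, 0.027], 0.26)]
top mailer_lip [([0.563, -0.067, 0.048], 0.86)]
top rack_mid []
block_1 [([0.645, -0.241, 0.018], 0.74), ([0.476, -0.072, -0.001], 0.67), ([0.712, -0.251, 0.02], 0.65), ([0.694, -0.376, -0.003], 0.65), ([0.677, -0.244, 0.021], 0.53)]
mailer [([0.674, -0.059, 0.015], 0.89), ([0.71, -0.247, 0.014], 0.16)]
timer [([0.559, -0.432, 0.002], 0.66)]
```

View pics/scene0.png

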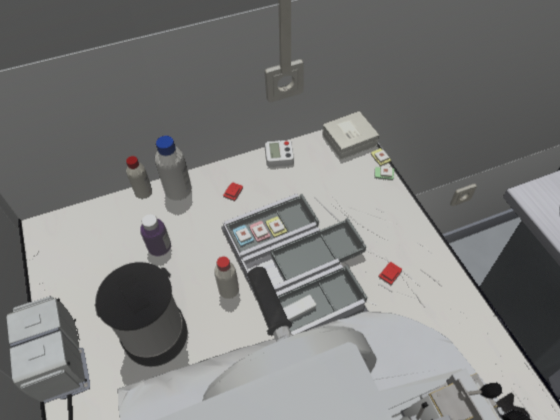

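View pics/top0.png

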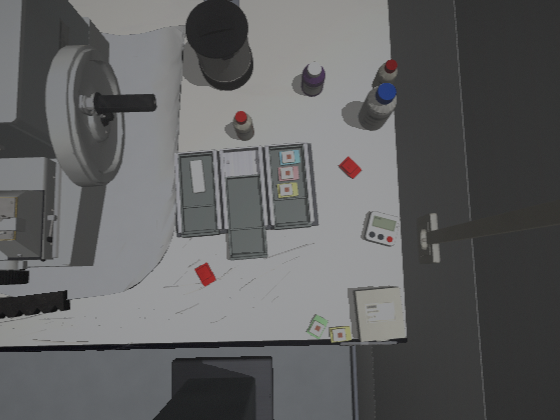

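Run:
```python
from h import *
im=cv2.imread('pics/top0.png')
g=cv2.resize(im[130:270,160:330],None,fx=4.6,fy=4.2,interpolation=cv2.INTER_CUBIC)
cv2.imwrite('pics/topz.png',g)
im=cv2.imread('pics/scene0.png')
g=cv2.resize(im[180:340,190:390],None,fx=4,fy=3.75,interpolation=cv2.INTER_CUBIC)
cv2.imwrite('pics/scz.png',g)
for p in ([0.575,-.251,.046],[.514,-.161,.046],[.564,-.065,.046],[.73,-.06,.01],[.247,.6,.23],[0.3,0,0],[0,0,0]): print(p,proj('top',p)[0].round(1),proj('scene',p)[0].round(1))
i=vision.camera_info('top');print(-R.from_rotvec(i['rvec']).as_matrix().T@i['tvec'])
i=vision.camera_info('scene');print(-R.from_rotvec(i['rvec']).as_matrix().T@i['tvec'])
```

```text
[0.575, -0.251, 0.046] [292.5 222.3] [306.5 205.3]
[0.514, -0.161, 0.046] [246.9 254.7] [354.6 230.5]
[0.564, -0.065, 0.046] [197.4 230.1] [353.6 280.6]
[0.73, -0.06, 0.01] [198.3 151.8] [268.7 324.3]
[0.247, 0.6, 0.23] [-275.7  444.9] [1006.8  662.9]
[0.3, 0, 0] [168.8 366. ] [491.3 273.3]
[0, 0, 0] [167.3 530.2] [616.  223.7]
[ 0.48838656 -0.23502465  0.95242283]
[0.83625793 0.29846643 0.86565343]
```

View pics/topz.png

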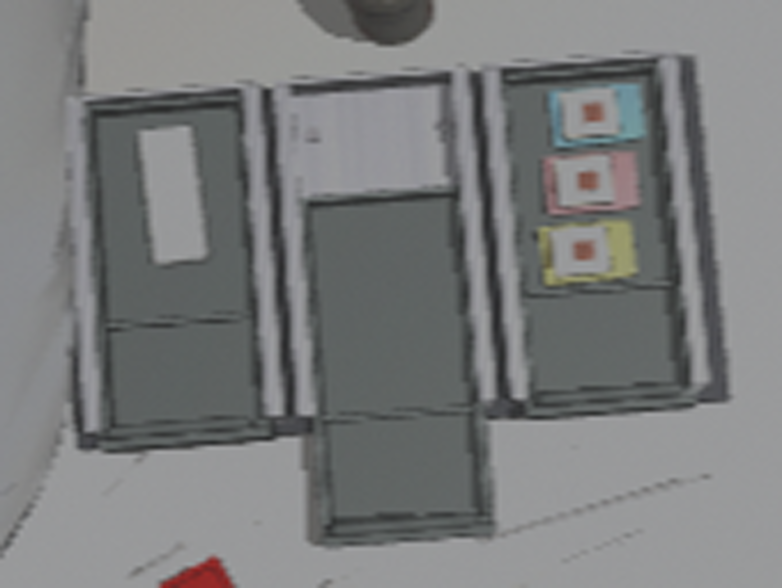

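View pics/scz.png

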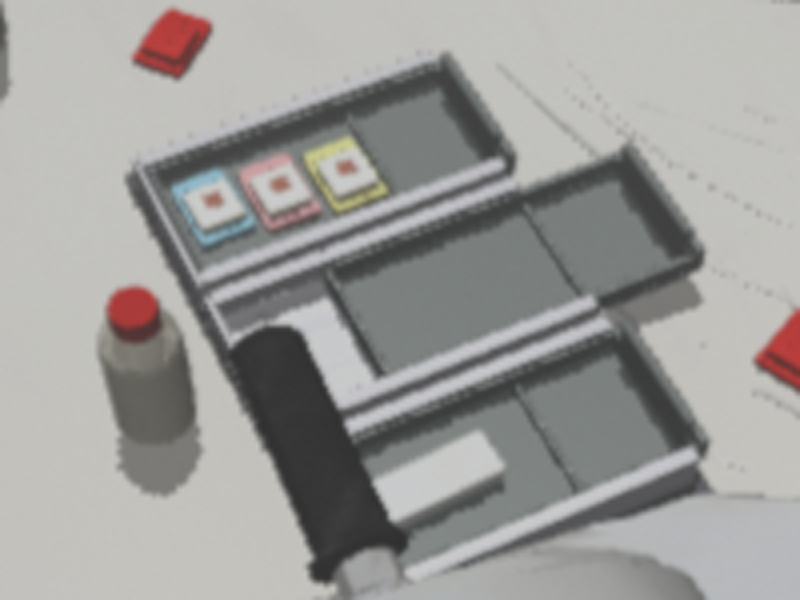

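Run:
```python
from h import *
t=lambda x,y:(160+x/4.6,130+y/4.2)
def P(x,y,z):return ray('top',*t(x,y),z)
a=P(693,55,.01);b=P(728,400,.01);c=P(80,445,.01);
print(a,b,c,'yaw',np.arctan2((a-b)[1],(a-b)[0]),'front',np.arctan2((c-b)[1],(c-b)[0])-np.pi/2)
for n,(p,q) in dict(cas=((527,402),(690,385)),emp=((332,522),(478,510)),mail=((110,428),(268,415))).items():
    A=P(*p,.046);B=P(*q,.046);print(n,A,B,(A+B)/2,np.arctan2((A-B)[1],(A-B)[0])-np.pi/2,np.linalg.norm(A-B))
def tri(u1,u2):
    Ps=[]
    for c in('top','scene'):
        i=vision.camera_info(c);K=np.array([[i['fx'],0,i['cx']],[0,i['fy'],i['cy']],[0,0,1]])
        Ps.append(K@np.c_[R.from_rotvec(i['rvec']).as_matrix(),i['tvec']])
    X=cv2.triangulatePoints(Ps[0],Ps[1],np.array(u1,float),np.array(u2,float)).ravel();X=X[:3]/X[3]
    return X,proj('top',X)-u1,proj('scene',X)-u2
print(tri((153,102),(262,275)));print(tri((95,102),(283,325)))
for c in('top','scene'):
  print([ (np.round(d['xyz'],3).tolist(),round(d['conf'],2)) for d in models.landmark_of('cassette_face',c)+models.landmark_of('empty_face',c)+models.landmark_of('cassette_lip',c)+models.landmark_of('empty_lip',c)+models.landmark_of('mailer_lip',c)])
```

```text
[ 0.74268407 -0.29367177  0.01      ] [ 0.57114621 -0.30381097  0.01      ] [ 0.55606627 -0.01761861  0.01      ] yaw 0.05903894115655698 front 0.05264295029827437
cas [ 0.56905583 -0.2158668   0.046     ] [ 0.57536256 -0.28528154  0.046     ] [ 0.5722092  -0.25057417  0.046     ] 0.09060697181405097 0.06970065433047412
emp [ 0.5154338  -0.13252851  0.046     ] [ 0.51952818 -0.1941705   0.046     ] [ 0.51748099 -0.1633495   0.046     ] 0.06632457685767856 0.06177781482213619
mail [ 0.56109117 -0.03862291  0.046     ] [ 0.56557569 -0.1057724   0.046     ] [ 0.56333343 -0.07219765  0.046     ] 0.06668509091913721 0.06729907518711574
(array([ 0.74592982, -0.03116173,  0.25101846]), array([[-1.51261222,  2.5211332 ]]), array([[-2.72190159, -0.65351079]]))
(array([0.7463333 , 0.05321721, 0.26362159]), array([[-0.47056239,  0.77811207]]), array([[-0.90466412, -0.18089796]]))
[([0.565, -0.252, 0.028], 0.93), ([0.51, -0.165, 0.026], 0.94), ([0.576, -0.254, 0.05], 0.89), ([0.512, -0.161, 0.048], 0.65), ([0.512, -0.162, 0.027], 0.26), ([0.563, -0.067, 0.048], 0.86)]
[([0.567, -0.253, 0.026], 0.83), ([0.683, -0.249, 0.019], 0.41), ([0.509, -0.162, 0.025], 0.73), ([0.573, -0.249, 0.045], 0.92), ([0.516, -0.161, 0.043], 0.86), ([0.565, -0.063, 0.045], 0.79)]
```

Run:
```python
from h import *
def tri(u1,u2):
    Ps=[]
    for c in('top','scene'):
        i=vision.camera_info(c);K=np.array([[i['fx'],0,i['cx']],[0,i['fy'],i['cy']],[0,0,1]])
        Ps.append(K@np.c_[R.from_rotvec(i['rvec']).as_matrix(),i['tvec']])
    X=cv2.triangulatePoints(Ps[0],Ps[1],np.array(u1,float),np.array(u2,float)).ravel();X=X[:3]/X[3]
    return X.round(3),(proj('top',X)-u1).round(1),(proj('scene',X)-u2).round(1)
print(tri((30,300),(510,405)));print(tri((8,225),(450,403)))
snap('wrist','w0')
im=cv2.imread('pics/scene0.png')
cv2.imwrite('pics/scz2.png',cv2.resize(im[300:420,350:560],None,fx=3.7,fy=3.7))
print(vision.camera_info('wrist')['tool_from_camera'])
print(ray('top',140,330,0),ray('top',185,20,0),ray('top',5,344,0),ray('top',130,330,.3))
```

```text
(array([0.45 , 0.227, 0.089]), array([[ 3.8, -5.6]]), array([[ 7.1, -0.3]]))
(array([0.575, 0.208, 0.204]), array([[ 3.4, -5.3]]), array([[6.7, 0.1]]))
[[ 1.64563911e-03 -9.60847779e-01 -2.77071898e-01  7.05168346e-02]
 [ 9.99998623e-01  1.52125559e-03  6.63877462e-04  1.49820195e-03]
 [-2.16388012e-04 -2.77072609e-01  9.60848959e-01 -1.43471303e-01]
 [ 0.00000000e+00  0.00000000e+00  0.00000000e+00  1.00000000e+00]]
[0.37055211 0.05823318 0.        ] [ 1.0279429  -0.02879109  0.        ] [0.34924949 0.32748257 0.        ] [ 0.40796893 -0.02042587  0.3       ]
```

View pics/w0.png

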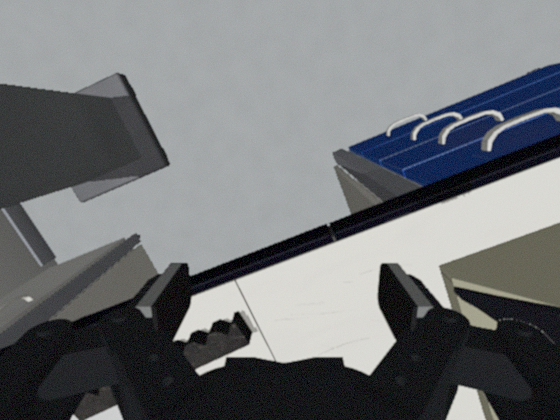

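View pics/scz2.png

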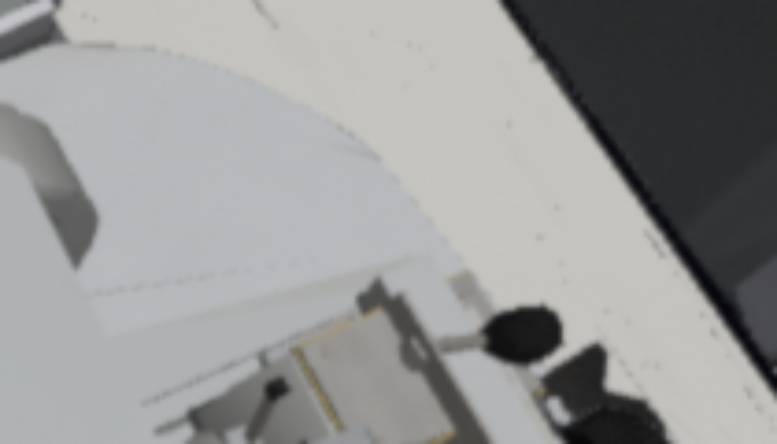

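play_rows:
  deltas:
    - [0, -40, -22, 0, 0, 0, 0]
    - [0, -42, -22, 0, 0, 0, 0]
    - [0, -42, -22, 0, 0, 0, 0]
    - [0, -42, -22, 0, 0, 0, 0]
    - [0, -42, -22, 0, 0, 0, 0]
    - [0, -42, -20, 0, 0, 0, 0]
  force: 20

```text
clock: 1.95
tcp_pos: [0.1519, 0.3686, 0.3623]
tool_rot: [0.61, 3.082, 0.002]
wrist_force: [-1.0, 0.6, 0.3]
opening: -0.0001
```

play_rows:
  deltas:
    - [-51, -3, 0, 0, 0, 0.127, 0]
    - [-51, -3, 0, 0, 0, 0.127, 0]
    - [-51, -3, 0, 0, 0, 0.127, 0]
    - [-51, -3, 0, 0, 0, 0.127, 0]
    - [-51, -3, 0, 0, 0, 0.127, 0]
    - [-51, -3, 0, 0, 0, 0.127, 0]
    - [-51, -3, 0, 0, 0, 0.127, 0]
    - [-51, -3, 0, 0, 0, 0.127, 0]
    - [-51, -3, 0, 0, 0, 0.127, 0]
    - [-51, -3, 0, 0, 0, 0.127, 0]
    - [-51, -3, 0, 0, 0, 0.127, 0]
    - [-51, -3, 0, 0, 0, 0.127, 0]

```text
clock: 3.45
tcp_pos: [0.3801, -0.1389, 0.3615]
tool_rot: [2.573, 1.802, 0.002]
wrist_force: [0.7, 0.5, -0.3]
opening: -0.0003
```

play_rows:
  deltas:
    - [0, 0, 25, 0, 0, 0.166, 0]
    - [0, 0, 25, 0, 0, 0.166, 0]
    - [0, 0, 25, 0, 0, 0.166, 0]
    - [0, 0, 25, 0, 0, 0.166, 0]
    - [0, 0, 25, 0, 0, 0.166, 0]
    - [0, 0, 25, 0, 0, 0.166, 0]
    - [0, 0, 25, 0, 0, 0.166, 0]
    - [0, 0, 0, 0, 0, 0, 0]

```text
clock: 4.45
tcp_pos: [0.3785, -0.1369, 0.1849]
tool_rot: [-3.14, -0.104, 0.007]
wrist_force: [0.1, -0.2, 0.6]
opening: 0.0
```

Run:
```python
from h import *
s=robot.sense(); M=R.from_rotvec(s['tool_rot']).as_matrix()
print(s['clock'],s['tcp_pos'],M.round(3),np.round(s['qpos'],2),s['wrist_force'])
snap('wrist','w1')
for l in ('cassette_lip','empty_lip','mailer_lip','empty_face','cassette_face'):
    print(l,[(np.round(d['xyz'],3).tolist(),round(d['conf'],2)) for d in models.landmark_of(l,'wrist')][:4])
def tgt(p): return (M.T@(np.array(p)-s['tcp_pos'])*1000).round(1)
ax=np.array([np.cos(.058),np.sin(.058),0])
print(tgt(np.array([.5155,-.1625,.026])-ax*.035))
```

```text
4.45 [ 0.37852878 -0.13685868  0.18485297] [[ 0.998  0.066 -0.004]
 [ 0.066 -0.998  0.   ]
 [-0.004 -0.    -1.   ]] [-0.43 -0.09  0.66  2.23  0.06  0.99 -1.31] [ 0.0515283  -0.17457524  0.5663443 ]
cassette_lip []
empty_lip [([0.517, -0.163, 0.044], 0.93)]
mailer_lip []
empty_face [([0.509, -0.162, 0.02], 0.61)]
cassette_face []
[100.7  34.4 158.4]
```

View pics/w1.png

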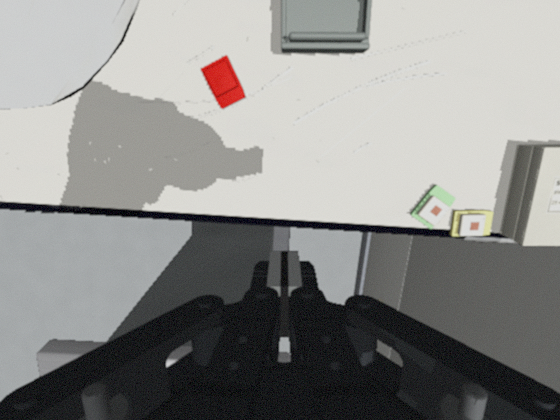

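play_rows:
  deltas:
    - [34, 12, 10, 0, 0, 0, 0]
    - [34, 12, 30, 0, 0, 0, 0]
    - [33, 10, 30, 0, 0, 0, 0]
    - [0, 0, 30, 0, 0, 0, 0]
    - [0, 0, 30, 0, 0, 0, 0]
    - [0, 0, 28, 0, 0, 0, 0]
    - [0, 0, 0, 0, 0, 0, 0]

```text
clock: 5.62
tcp_pos: [0.4821, -0.1636, 0.0269]
tool_rot: [-3.139, -0.104, 0.006]
wrist_force: [-0.4, 0.0, 0.2]
opening: 0.0001
```

Run:
```python
from h import *
s=robot.sense(); print(s['tcp_pos'],s['wrist_force'],s['tool_rot'])
snap('wrist','w2');im=snap('top','top2')[:,:,::-1]
cv2.imwrite('pics/top2z.png',cv2.resize(im[130:290,160:330],None,fx=3.7,fy=3.7))
```

```text
[ 0.48211809 -0.16360524  0.02694758] [-0.42591142  0.0095054   0.18183002] [-3.13894437 -0.10383581  0.00618907]
```

View pics/w2.png

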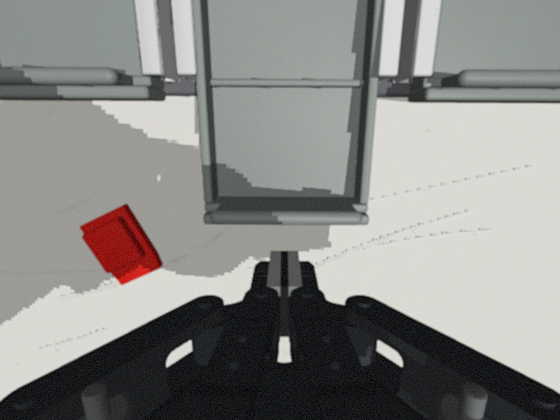

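View pics/top2z.png

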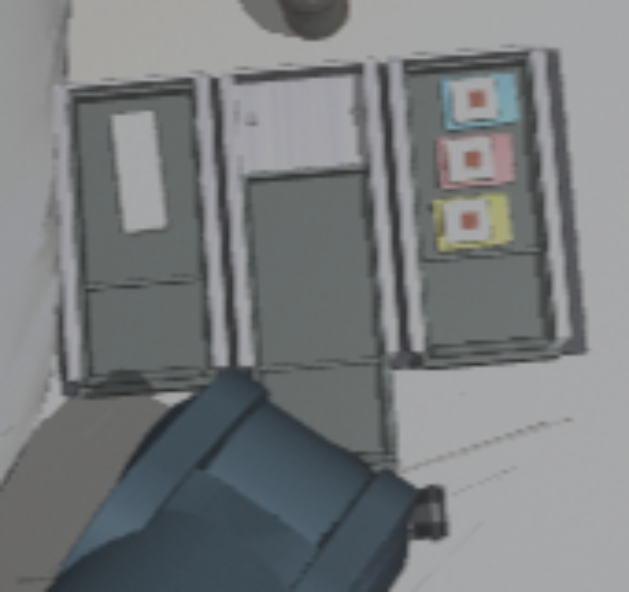

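play_rows:
  deltas:
    - [8, 0, 0, 0, 0, 0, 0]
    - [8, 0, 0, 0, 0, 0, 0]
    - [8, 0, 0, 0, 0, 0, 0]
    - [8, 0, 0, 0, 0, 0, 0]
    - [8, 0, 0, 0, 0, 0, 0]
    - [8, 0, 0, 0, 0, 0, 0]
    - [8, 0, 0, 0, 0, 0, 0]
    - [4, 0, 0, 0, 0, 0, 0]
    - [0, 0, 0, 0, 0, 0, 0]

```text
clock: 6.85
tcp_pos: [0.5443, -0.1602, 0.0283]
tool_rot: [3.14, 0.102, 0.002]
wrist_force: [0.6, -0.0, 0.4]
opening: -0.0001
```

play_rows:
  deltas:
    - [2, 0, 0, 0, 0, 0, 0]
    - [2, 0, 0, 0, 0, 0, 0]
    - [1, 0, 0, 0, 0, 0, 0]

```text
clock: 7.22
tcp_pos: [0.5481, -0.16, 0.0282]
tool_rot: [-3.14, -0.102, 0.001]
wrist_force: [-1.3, -0.3, 0.7]
opening: 0.0003
```

play_rows:
  deltas:
    - [2, 0, 0, 0, 0, 0, 0]
    - [1, 0, 0, 0, 0, 0, 0]
    - [1, 0, 0, 0, 0, 0, 0]

```text
clock: 7.6
tcp_pos: [0.5494, -0.1601, 0.0278]
tool_rot: [-3.139, -0.101, 0.009]
wrist_force: [-7.1, -0.3, 6.2]
opening: -0.0001
```

Run:
```python
from h import *
s=robot.sense(); print(s['tcp_pos'],s['wrist_force'])
im=snap('scene','sc3')[:,:,::-1]
cv2.imwrite('pics/sc3z.png',cv2.resize(im[180:340,190:390],None,fx=4,fy=3.75))
snap('wrist','w3')
```

```text
[ 0.54943333 -0.16005048  0.02776602] [-7.07137806 -0.31055034  6.23740539]
```

View pics/sc3z.png

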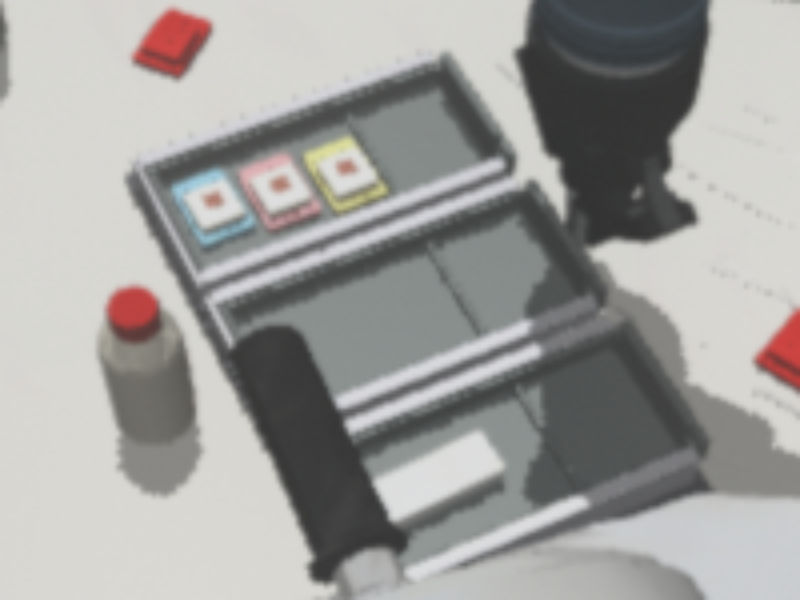

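View pics/w3.png

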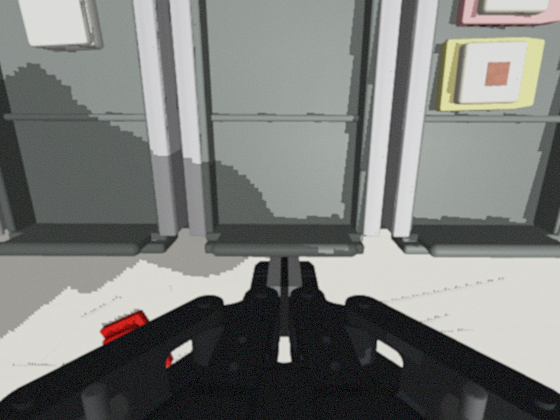

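play_rows:
  deltas:
    - [-6, 0, 0, 0, 0, 0, 0]
    - [-10, 0, 0, 0, 0, 0, 0]
    - [-2, 0, -30, 0, 0, 0, 0]
    - [0, 0, -30, 0, 0, 0, 0]
    - [0, 0, 0, 0, 0, 0, 0]

```text
clock: 8.32
tcp_pos: [0.5369, -0.1619, 0.0909]
tool_rot: [3.139, 0.102, 0.011]
wrist_force: [-0.3, -0.0, -0.1]
opening: -0.0001
```

Run:
```python
from h import *
s=robot.sense(); M=R.from_rotvec(s['tool_rot']).as_matrix()
print(s['clock'],s['tcp_pos'],M.round(3),s['wrist_force'])
snap('wrist','w4')
for l in ('cassette_lip','empty_lip','cassette_face'):
    print(l,[(np.round(d['xyz'],3).tolist(),round(d['conf'],2)) for d in models.landmark_of(l,'wrist')][:4])
print((M.T@(np.array([.597,-.2495,.028])-s['tcp_pos'])*1000).round(1))
```

```text
8.325 [ 0.53687513 -0.16186905  0.09093877] [[ 0.998  0.065  0.007]
 [ 0.065 -0.998 -0.001]
 [ 0.007  0.001 -1.   ]] [-0.3077782  -0.04868687 -0.09380039]
cassette_lip [([0.576, -0.248, 0.044], 0.61)]
empty_lip [([0.567, -0.159, 0.044], 0.63)]
cassette_face [([0.567, -0.252, 0.025], 0.6)]
[53.9 91.2 63.4]
```

play_rows:
  deltas:
    - [0, 30, 0, 0, 0, 0, 0]
    - [18, 30, 0, 0, 0, 0, 0]
    - [18, 31, 0, 0, 0, 0, 0]
    - [18, 0, 0, 0, 0, 0, 0]
    - [0, 0, 10, 0, 0, 0, 0]
    - [0, 0, 10, 0, 0, 0, 0]
    - [0, 0, 0, 0, 0, 0, 0]

```text
clock: 9.4
tcp_pos: [0.5916, -0.2472, 0.066]
tool_rot: [-3.138, -0.102, 0.007]
wrist_force: [-0.6, 0.8, -1.3]
opening: -0.0001
```

Run:
```python
from h import *
s=robot.sense(); M=R.from_rotvec(s['tool_rot']).as_matrix()
print(s['clock'],s['tcp_pos'],s['wrist_force'])
snap('wrist','w5')
im=snap('scene','sc5')[:,:,::-1]
cv2.imwrite('pics/sc5z.png',cv2.resize(im[150:310,190:390],None,fx=4,fy=3.75))
print((M.T@(np.array([.597,-.2495,.028])-s['tcp_pos'])*1000).round(1))
```

```text
9.4 [ 0.59162468 -0.2472002   0.06595742] [-0.59061156  0.77897609 -1.33878641]
[ 5.4  2.7 37.9]
```

View pics/w5.png

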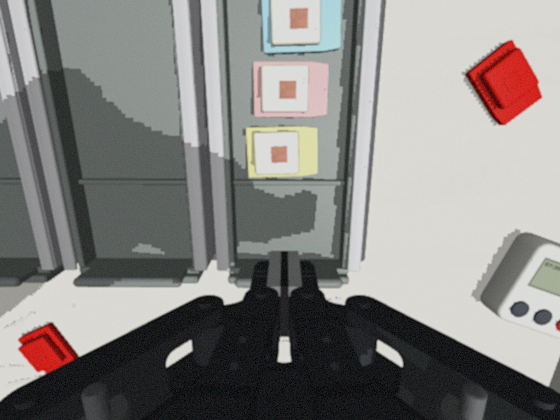

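View pics/sc5z.png

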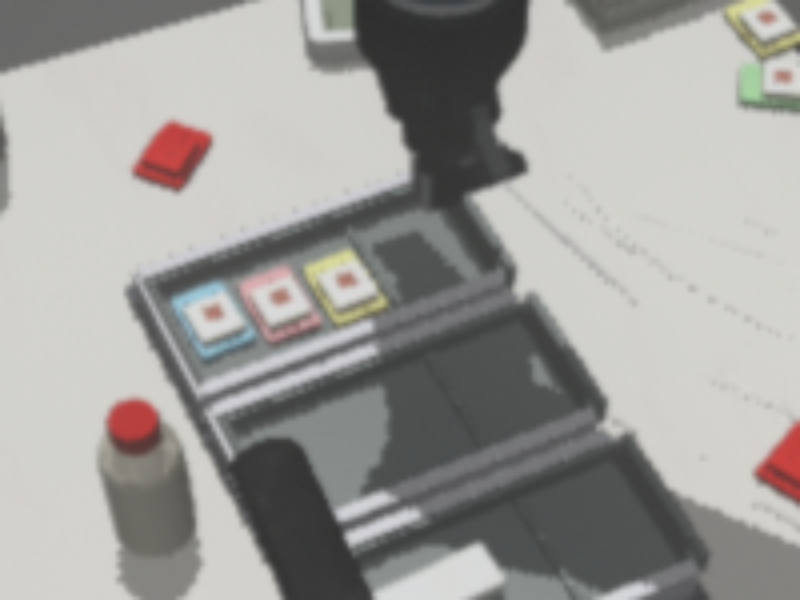

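play_rows:
  deltas:
    - [7, 3, 0, 0, 0, 0, 0]
    - [0, 0, 10, 0, 0, 0, 0]
    - [0, 0, 10, 0, 0, 0, 0]
    - [0, 0, 8, 0, 0, 0, 0]
    - [0, 0, 6, 0, 0, 0, 0]
    - [0, 0, 0, 0, 0, 0, 0]

```text
clock: 10.25
tcp_pos: [0.6006, -0.2507, 0.0334]
tool_rot: [-3.139, -0.102, 0.002]
wrist_force: [-0.3, 0.3, -0.8]
opening: 0.0001
```

play_rows:
  deltas:
    - [-5, 0, 0, 0, 0, 0, 0]
    - [-5, 0, 0, 0, 0, 0, 0]
    - [-3, 0, 0, 0, 0, 0, 0]
    - [-3, 0, 0, 0, 0, 0, 0]
    - [-4, 0, 0, 0, 0, 0, 0]
    - [-5, 0, 0, 0, 0, 0, 0]
    - [-5, 0, 0, 0, 0, 0, 0]
    - [-5, 0, 0, 0, 0, 0, 0]
    - [-5, 0, 0, 0, 0, 0, 0]

```text
clock: 11.38
tcp_pos: [0.5612, -0.2536, 0.0345]
tool_rot: [3.14, 0.102, 0.001]
wrist_force: [1.9, -0.5, 0.4]
opening: -0.0006
```

Run:
```python
from h import *
s=robot.sense(); print(s['clock'],s['tcp_pos'],s['wrist_force'])
snap('wrist','w6')
```

```text
11.375 [ 0.56123362 -0.25356618  0.03449999] [ 1.86094541 -0.45572271  0.40216595]
```

View pics/w6.png

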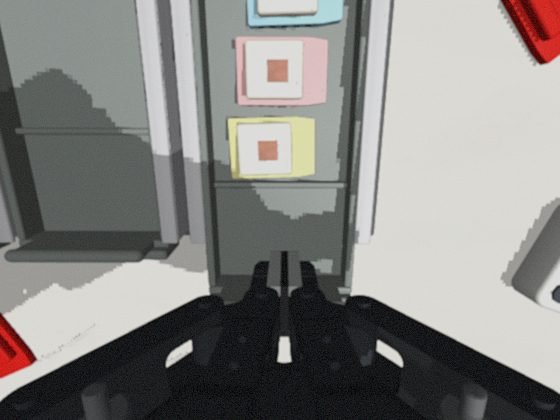

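play_rows:
  deltas:
    - [-5, 0, 0, 0, 0, 0, 0]
    - [-5, 0, 0, 0, 0, 0, 0]
    - [-5, 0, 0, 0, 0, 0, 0]
    - [-5, 0, 0, 0, 0, 0, 0]
    - [-5, 0, 0, 0, 0, 0, 0]
    - [-5, 0, 0, 0, 0, 0, 0]
    - [-5, 0, 0, 0, 0, 0, 0]
    - [-5, 0, 0, 0, 0, 0, 0]
    - [-4, 0, 0, 0, 0, 0, 0]
    - [-3, 0, 0, 0, 0, 0, 0]
    - [-3, 0, 0, 0, 0, 0, 0]

```text
clock: 12.8
tcp_pos: [0.5113, -0.2567, 0.0342]
tool_rot: [-3.14, -0.102, 0.0]
wrist_force: [1.5, 0.6, 0.6]
opening: -0.0001
```

play_rows:
  deltas:
    - [-2, 0, 0, 0, 0, 0, 0]
    - [-2, 0, 0, 0, 0, 0, 0]
    - [-2, 0, 0, 0, 0, 0, 0]

```text
clock: 13.18
tcp_pos: [0.5068, -0.257, 0.0344]
tool_rot: [3.139, 0.102, 0.004]
wrist_force: [5.2, 0.3, -2.6]
opening: -0.0002
```

play_rows:
  deltas:
    - [-1, 0, 0, 0, 0, 0, 0]
    - [-1, 0, 0, 0, 0, 0, 0]
    - [0, 0, 0, 0, 0, 0, 0]

```text
clock: 13.55
tcp_pos: [0.5068, -0.257, 0.0345]
tool_rot: [3.138, 0.104, 0.009]
wrist_force: [7.2, 0.3, -3.9]
opening: 0.0001
```

play_rows:
  deltas:
    - [4, 0, 0, 0, 0, 0, 0]
    - [5, 0, 0, 0, 0, 0, 0]
    - [5, 0, 0, 0, 0, 0, 0]
    - [0, 0, 0, 0, 0, 0, 0]
    - [0, 0, -15, 0, 0, 0, 0]
    - [0, 0, -25, 0, 0, 0, 0]
    - [0, 0, -35, 0, 0, 0, 0]
    - [-30, 0, -35, 0, 0, 0, 0]
    - [-40, 0, -20, 0, 0, 0, 0]
    - [-40, 0, 0, 0, 0, 0, 0]
    - [0, 0, 0, 0, 0, 0, 0]

```text
clock: 14.92
tcp_pos: [0.4037, -0.2642, 0.1647]
tool_rot: [-3.137, -0.093, 0.0]
wrist_force: [0.9, 0.5, -0.0]
opening: 0.0001
```

Run:
```python
from h import *
s=robot.sense(); print(s['clock'],s['tcp_pos'],s['wrist_force'])
im=snap('top','top7')[:,:,::-1]
cv2.imwrite('pics/top7z.png',cv2.resize(im[130:290,160:330],None,fx=3.7,fy=3.7))
im=snap('scene','sc7')[:,:,::-1]
cv2.imwrite('pics/sc7z.png',cv2.resize(im[180:340,190:390],None,fx=4,fy=3.75))
for c in('top','scene'):
  for l in ('cassette_lip','empty_lip','mailer_lip','block_1'):
    print(c,l,[(np.round(d['xyz'],3).tolist(),round(d['conf'],2)) for d in models.landmark_of(l,c)][:5])
```

```text
14.925 [ 0.40374075 -0.26418081  0.16466848] [ 0.8544656   0.51602185 -0.0396134 ]
top cassette_lip [([0.498, -0.257, 0.048], 0.59)]
top empty_lip [([0.567, -0.157, 0.047], 0.58), ([0.562, -0.431, -0.001], 0.37), ([0.486, -0.255, 0.032], 0.2)]
top mailer_lip [([0.566, -0.068, 0.05], 0.77)]
top block_1 [([0.631, -0.254, 0.016], 0.82), ([0.564, -0.248, 0.016], 0.79), ([0.599, -0.249, 0.02], 0.71), ([0.485, -0.257, 0.03], 0.57), ([0.695, -0.376, 0.001], 0.55)]
scene cassette_lip [([0.496, -0.255, 0.044], 0.94)]
scene empty_lip [([0.567, -0.162, 0.045], 0.56)]
scene mailer_lip [([0.564, -0.064, 0.044], 0.64)]
scene block_1 [([0.478, -0.073, -0.004], 0.78), ([0.6, -0.25, 0.022], 0.75), ([0.692, -0.375, 0.002], 0.75), ([0.562, -0.247, 0.019], 0.66), ([0.636, -0.249, 0.016], 0.5)]
```

View pics/top7z.png

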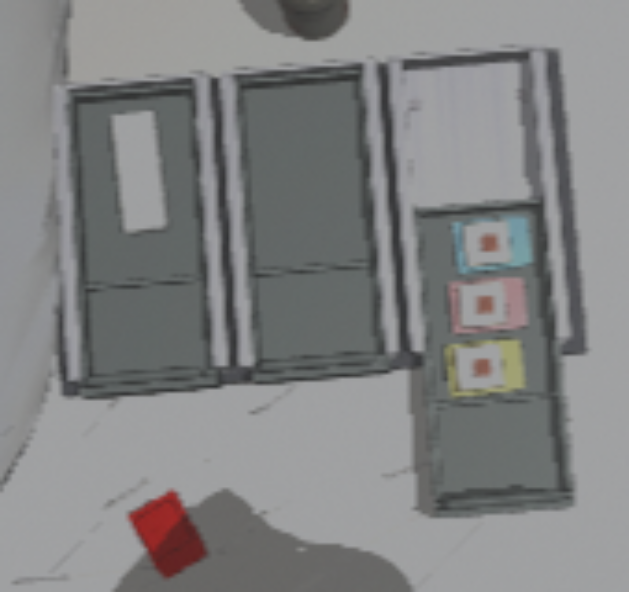

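View pics/sc7z.png

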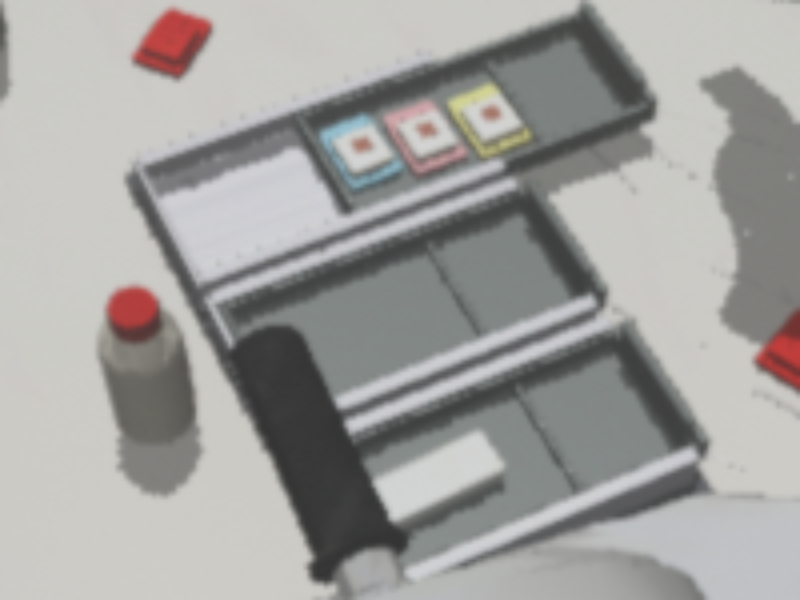

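```bash
python3 -c "
from cell import robot
print(robot.sign_off())"
```

```text
the job is handed in; nothing more can be done
None
```

I pushed the empty tray fully home, then hooked the shut fingers behind the cassette tray's lip and drew it out to its stop. I handed the job in at about 15 s of the 43 s allowed; the sign-off reports no verdict.

- **Empty tray:** I pushed on its front plate until the push rose to 7 N against the back stop. Afterwards its lip read about x = 0.567, in line with the other trays at home.
- **Cassette tray:** the pull rose from about 1.5 N to 7 N and the tool stopped moving, so the tray was at its front stop. The lip moved from about x = 0.575 to 0.497, which is about 78 mm. That agrees with the 80 mm travel within the 4 mm accuracy of the networks.
- **Cassettes and surroundings:** the pictures show the three cassettes lying flat behind the ridge, about 65, 102 and 136 mm from the lip. The mailer and its tray had not moved. I did not measure the timer again after the moves; the gripper stayed well clear of it.
- **Robot:** the gripper is clear of everything, at about 0.16 m height in front of the rack.

No check failed. Some network detections were wrong: they placed low-confidence copies of the lip, and took the red look-alikes for cassettes. I discarded these after comparing them with the pictures.

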